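Set the row gauge: click the carriage into its notch and lock it

TASK

Set the row gauge on the bench: push the grey carriage along its rail, away from you, until its spring catch drops into the notch of the index block, without running it past the notch. Only then press the black button on top of the carriage all the way down to lock it. Do both gently with the fingertips, grasp nothing, and leave the jar and the bundle of labels where they stand.

Things in the scene. Friction and masses are not known exactly. Their poses are not given: they have to be found in the camera images.
- gauge: The row gauge, fixed to the bench: a light grey board 320 x 120 x 12 mm with an aluminium rail (310 mm long, 44 mm wide, top 32 mm above the bench) along its middle. Origin: centre of the board's underside, on the bench. Its x axis runs along the rail, away from the robot (give or take 0.25 rad); z is up. It does not move.
- carriage: Grey block on the rail, 88 mm long (along the rail) x 88 mm wide, top face 68 mm and block underside 46 mm above the bench. Origin: centre of the top face; x axis along the rail, away from the robot. It slides along x only, with about 1 N of drag, starts 40 to 140 mm short of the notch and can run 60 mm past it. A small steel rib on each side marks its middle (catch below).
- push_face (a point): Centre of the carriage's near end face (44 mm nearer the robot than the carriage's origin), 57 mm above the bench. Push here along the rail; fingertips held about 41 mm above the bench clear the rail (32 mm) and overlap the face (46 to 68 mm).
- index_block: Dark steel block, 50 mm long x 44 mm wide, clamped over the rail at a place that varies; 9 mm higher than the rail, it passes under the carriage. Origin: middle of its notch, on the rail's top (32 mm above the bench); x axis along the rail. The catch is in the notch when the carriage's origin has the same x along the rail (within 2 mm).
- flag (a point): Tip of the index block's bright steel flag, 10 mm wide, lying just over the board, 59 mm left (+y) of the rail's middle, in line with the notch. Feel: the push rises to about 6 N as the catch climbs the entry rib, 13 to 5 mm short of the notch, then drops as it snaps in and draws the carriage home by itself; the rib beyond is higher and gives way only at about 13 N.
- lock_pin: Black round button, 30 mm across and 8 mm thick, on the middle of the carriage top. Origin: centre of the button's top face, 18 mm above the carriage's top face (86 mm above the bench) when up, 9 mm above it when fully down. It moves straight down against about 2.5 N of drag, stays where it is left, and stops hard at the bottom. Unless the catch is in the notch it is blocked after 3 mm.
- sample_jar: Bystander: closed round sample jar with a yellow lid, 56 mm across, 75 mm high, standing right of the board. Origin: centre of its underside.
- label_bundle_2: Bystander: bundle of blue plant labels, 105 x 21 x 13 mm, lying to the right of the near part of the board. Origin: centre of its underside; its long side is its y axis.

How it is judged:
By the outcome, as a careful person would: the job done as asked, in the order asked, and still so for the second after the job is handed in, with the robot touching nothing.
It also fails if it takes over 56 s, if anything falls off the work surface, if the arm or the gripper's body presses on something with over 40 N, if the wrist force passes 120 N, or if a joint passes its speed limit or range.

ROBOT

A 6-joint arm with a two-finger parallel gripper is mounted at the origin on a cart in front of the work surface, level with it; the furniture and walls round the work are solid. World frame = base frame: x ahead of the robot, y to its left, z up, the work surface at z = 0. Lengths are in mm, angles in rad, forces in N, time in s.
With the tool pointing down it reaches from about 300 to 775 mm from the base axis. Payload 14.6 kg.
Tool frame: the origin (TCP) lies between the finger pads; the fingertips stand ahead of it and the grasp point (between the pads) lies 11 mm behind it (manip.finger_overhang is the z of the fingertips in the tool frame, in mm); z points along the fingers, y is the line along which they close (so a half turn about z gives the same grasp; the last joint's range is limited). The gripper opens to 94 mm and grips with 3 to 60 N. Pads are 16 mm wide; open, the fingers measure 119 mm over their backs; the gripper's body (75 mm by 177 mm) begins 78 mm behind the grasp point.
Start: joints at [-1.184, 0.3, 1.521, -0, 1.321, -0.067], TCP at [241.103, -494.326, 183.046] pointing down, gripper open.
Joint ranges: [-3.03, 3.03], [-0.79, 2.21], [0.23, 2.52], [-1.04, 4.18], [0, 3.07], [-2.55, 2.55]. Speed limits (rad/s): [2.22, 2.22, 2.57, 3.14, 3.14, 3.14].

INTERFACE

Orientations are given as [roll, pitch, yaw] about the fixed x, y, z axes, in that order (R = Rz(yaw) Ry(pitch) Rx(roll)).
In Python, from cell import manip gives the robot as it stands.
- The arm moves only by the tool jog_arm, never from a script. Its argument "series" is a list of rows, each a list of 7 numbers: the shift along the world's x, y, z as a fraction of full scale, then the turn, a rotation vector about the world's x, y, z as a fraction of full scale, then the closure, from 0 (fully open) to 1 (shut). In form: [[dx, dy, dz, wx, wy, wz, fingers], ...]. A call has 1 to 8 rows; each row is the pose to reach, as a shift and turn from the pose commanded when the call began; what a row does not reach only later rows make up. Full scale, the value 1, is 120 mm for a shift and 90 degrees for a turn. A row lasts 1/12 s, in which the tool goes at most 41.7 mm and 7.16 degrees, less where a joint would pass 70% of its speed; a pose out of reach is approached as far as the arm can. A call with a number of a shift or a turn outside -1 to 1 is refused whole. A call with a gripper value outside its range is refused whole. The fingers move at their own pace and stop on an object; "grip_force" is the grip in N (left out, the last holds). Time passes only in rows, so rows that repeat a pose let the fingers close. It gives the time, the measured TCP pose, the force, the opening and the grip force at its end, in the units of the state.
- manip.read_state(): the state, without advancing time (a new reading comes with each control period).
- manip.camera(name): name is "side" or "top" or "wrist"; returns a dict with "frame" (400x640x3 uint8, red, green, blue), "vfov" (degrees; the focal length in pixels is half the picture's height over the tangent of half this angle, whatever the lens; pixels are square), "cx", "cy" (the principal point, pixels), "R" (3x3) and "t" (3): a world point X has camera coordinates R X + t; the wrist camera has in their place "hand_eye" (4x4, takes a point from camera to tool coordinates, whose origin is the TCP and whose axes are the flange's). Camera axes: x right, y down, z forward; pixel columns grow to the right and rows downward; lengths in mm; the calibration is good to about 2 mm. A picture is of the moment at which its call begins: read the wrist's pose just before it. There is no depth.
- manip.sign_off(): hands the job in; it is judged then, once.
The state is a dict: "clock": time; "joints": joint angles; "qd": joint speeds; "effort": joint torques, N m; "eef_pos": TCP position; "eef_rot": TCP orientation; "wrist_force": force on the tool from outside, world axes, zero at the start; "moment": the same for the moment, N m; "finger_gap": finger opening in mm; "finger_force": force on a finger pad.
Only numpy, scipy, OpenCV 4.12 (cv2) and the standard library are available. Lean on these libraries where they do the work, as an engineer would, in place of code of your own. Each camera call takes 0.05 s, during which the arm holds its last target. There are 200 camera calls.

## Working session

There is one attempt and no reset: what is moved stays moved. The work goes in short steps, Python scripts to look and compute and a tool call to move; the robot and the scene stay as the last step left them, time stands still between calls to the robot, and variables do not carry over. Pictures are saved under pics/ and viewed, at most 13 in all, crops included, and the job is handed in when it is done.

Besides the shell and the picture viewer there is one more tool, called as name(argument=value, ...), one argument or row to a line, values as JSON. jog_arm: Moves the arm, as the interface text tells. Its arguments: {"type":"object","properties":{"series":{"type":"array"},"grip_force":{"type":"number"}},"required":["series"]}

```bash
mkdir -p pics
cat > h.py <<'E'
import numpy as np,cv2
from cell import manip
def ray(c,u,v,z):
    f=c["frame"].shape[0]/2/np.tan(np.radians(c["vfov"])/2)
    R=np.array(c["R"]);t=np.array(c["t"])
    d=R.T@np.array([(u-c["cx"])/f,(v-c["cy"])/f,1]);o=-R.T@t
    return o+d*(z-o[2])/d[2]
def proj(c,X):
    f=c["frame"].shape[0]/2/np.tan(np.radians(c["vfov"])/2)
    p=np.array(c["R"])@np.array(X)+np.array(c["t"])
    return c["cx"]+f*p[0]/p[2],c["cy"]+f*p[1]/p[2]
E
python3 - <<'E'
from h import *
import pickle
for n in("top","side"):
    c=manip.camera(n);pickle.dump(c,open(n+".pkl","wb"))
    cv2.imwrite(f"pics/{n}0.png",c["frame"][:,:,::-1])
    print(n,c["vfov"],c["cx"],c["cy"],-np.array(c["R"]).T@np.array(c["t"]))
print(manip.read_state(),manip.finger_overhang)
E
```

```text
top 45.19989780030573 314.65465898961696 194.47871020687614 [ 385.93900192 -239.69600599  910.14718403]
side 52.32892913749591 310.73873043071467 200.1833793067022 [ 860.2978303  -521.789905    832.68834571]
{'clock': 0.1, 'joints': array([-1.18361317e+00,  3.00401607e-01,  1.52150974e+00,  4.73719919e-06,
        1.32068875e+00, -6.66083023e-02]), 'qd': array([-0.0008664 , -0.00198541, -0.00097546,  0.00169662,  0.00011318,
       -0.00087047]), 'effort': array([ 1.22976227e-03, -5.32642579e+01, -3.53285122e+01,  7.09401886e-02,
        2.34904687e-02, -4.61451873e-05]), 'eef_pos': array([ 241.00634714, -494.10467395,  182.55463497]), 'eef_rot': array([-3.14058775e+00, -7.16330749e-05,  4.53790246e-01]), 'wrist_force': array([-0.19626384, -0.7341447 ,  0.10170243]), 'moment': array([ 0.02399606, -0.00310044,  0.03643346]), 'finger_force': 0.0, 'finger_gap': 94.0122195295495} 8.0
```

View pics/top0.png

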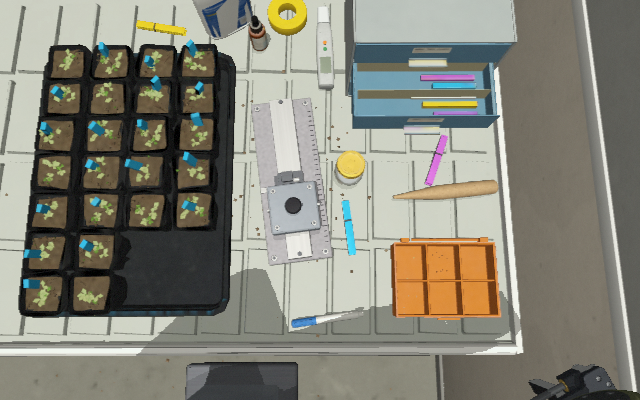

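View pics/side0.png

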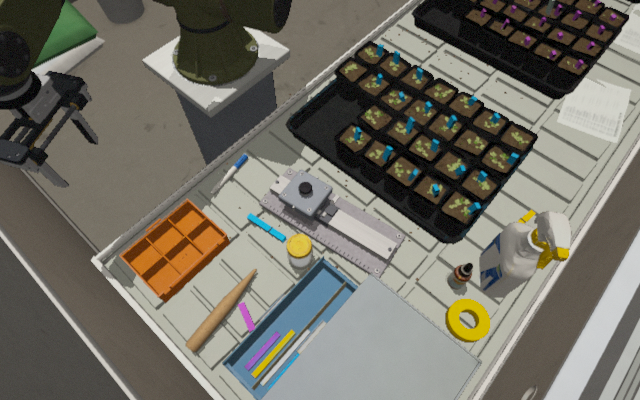

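The top view shows the board with corners near (254,104), (309,96), (331,256) and (272,264). The carriage is centred near (294,207) with its button at (293,205). The dark index block shows at (289,177) and the jar at (350,165). I'll enlarge it to get exact edges.

Run:
```python
from h import *
import pickle
c=pickle.load(open("top.pkl","rb"))
im=c["frame"][90:270,240:370,::-1]
cv2.imwrite("pics/crop.png",cv2.resize(im[60:],None,fx=5,fy=5,interpolation=cv2.INTER_CUBIC))
cv2.imwrite("pics/crop2.png",cv2.resize(im,None,fx=3.3,fy=3.3,interpolation=cv2.INTER_CUBIC))
g=cv2.cvtColor(c["frame"],cv2.COLOR_RGB2GRAY)
m=np.zeros_like(g);m[190:222,278:312]=(g[190:222,278:312]<45)
M=cv2.moments(m,True);u,v=M["m10"]/M["m00"],M["m01"]/M["m00"];print("button",u,v,M["m00"],ray(c,u,v,86))
P=[ray(c,*p,12) for p in((254,104),(309,96),(331,256),(272,264))];print(np.round(P,1))
```

```text
button 296.39130434782606 206.30434782608697 23.0 [ 538.07320917 -207.65161693   86.        ]
[[ 758.9 -119.5   12. ]
 [ 775.5 -228.9   12. ]
 [ 457.5 -269.6   12. ]
 [ 443.2 -160.1   12. ]]
```

View pics/crop.png

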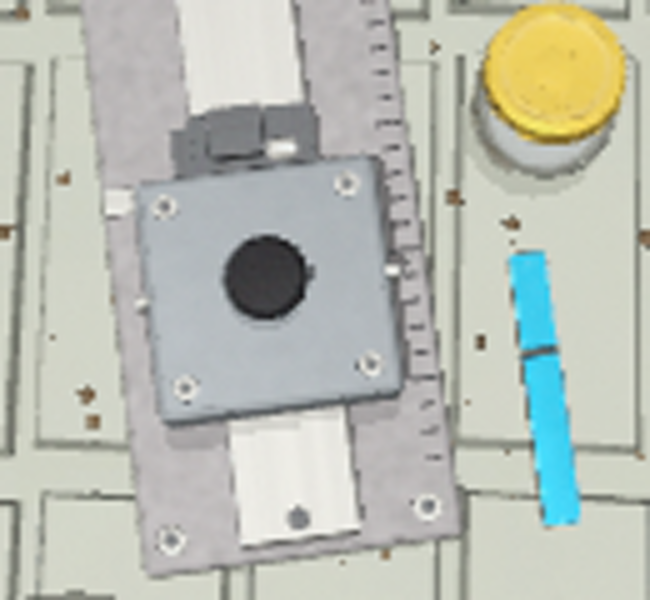

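View pics/crop2.png

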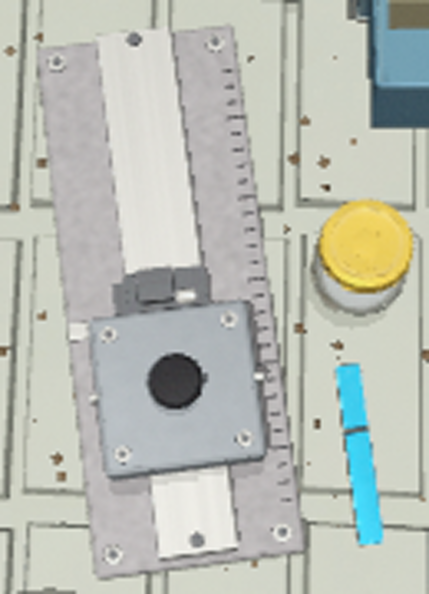

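The crops show the flag at crop px (118,203), at most 16 px per 5x scale, and the button centre at (266,277). The ribs are at (142,303) and (392,270). The board's near corners are at (150,577) and (460,537), and the rail is centred and clear in front of the carriage.

Run:
```python
from h import *
import pickle
c=pickle.load(open("top.pkl","rb"))
A=lambda u,v,z:ray(c,(u+.5)/5-.5+240,(v+.5)/5-.5+150,z)
B=lambda u,v,z:ray(c,(u+.5)/3.3-.5+240,(v+.5)/3.3-.5+90,z)
fl,fr,nr,nl=[B(*p,12) for p in((37,47),(233,27),(303,552),(99,579))]
ax=(fl+fr-nl-nr)/2
ax2=(nl-nr+fl-fr)/2
yaw=np.arctan2(ax[1],ax[0]);print("len",np.linalg.norm(ax),np.linalg.norm(ax2),"yaw",yaw,np.arctan2(-ax2[0],ax2[1]))
ra=B(134,33,32);rb=B(197,552,32);d=rb-ra;print("rail yaw",np.arctan2(-d[1],-d[0]))
O=(fl+fr+nr+nl)/4
yaw=np.arctan2(-ax2[0],ax2[1])*.3+.7*yaw
ex=np.array([np.cos(yaw),np.sin(yaw),0]);ey=np.array([-ex[1],ex[0],0])
L=lambda p:np.round([(p-O)@ex,(p-O)@ey,p[2]],1)
b=A(266,277,86);f=A(118,203,13);fleft=A(105,203,13)
print("O",O,"ex",ex);print("button",b,L(b));print("flag",f,L(f),L(fleft))
for n,p in dict(r1=A(142,303,57),r2=A(392,270,57),ra=ra,rb=rb,c1=A(140,185,68),c2=A(377,157,68),c3=A(400,386,68),c4=A(165,418,68),blockfar=A(245,105,45),jar=B(366,245,75),lab=B(361,455,13)).items():print(n,np.round(p,1),L(p))
n=O+L(f)[0]*ex;print("notch",n,"travel",(n-b)@ex)
```

```text
len 319.464340124612 117.2188069358561 yaw 0.12788766194207501 0.1160398363313721
rail yaw 0.12466982913273206
O [ 606.91146338 -192.71241128   12.        ] ex [0.99228057 0.12401322 0.        ]
button [ 540.40784809 -201.37484745   86.        ] [-67.1  -0.3  86. ]
flag [ 583.06014391 -141.21529194   13.        ] [-17.3  54.1  13. ] [-16.6  59.   13. ]
r1 [ 536.5 -155.4   57. ] [-65.3  45.8  57. ]
r2 [ 548.3 -245.6   57. ] [-64.7 -45.2  57. ]
ra [ 759.4 -173.1   32. ] [153.7   0.5  32. ]
rb [ 454.5 -211.4   32. ] [-153.6    0.4   32. ]
c1 [ 577.6 -155.    68. ] [-24.4  41.   68. ]
c2 [ 587.6 -240.3   68. ] [-25.  -44.8  68. ]
c3 [ 504.5 -248.1   68. ] [-108.5  -42.3   68. ]
c4 [ 493.4 -165.3   68. ] [-109.3   41.3   68. ]
blockfar [ 613.2 -191.3   45. ] [ 6.4  0.7 45. ]
jar [ 617.4 -304.4   75. ] [  -3.5 -112.1   75. ]
lab [ 510.6 -304.    13. ] [-109.3  -98.5   13. ]
notch [ 589.74500959 -194.85784002   12.        ] travel 49.7645016101937
```

Yaw is about 0.124 and the carriage sits about 49 mm short of the notch. Next I'll shut the fingers, turn to the rail's yaw and travel at height to a point behind the carriage.

jog_arm(
  series=[
    [0.1, 0.13, 0, 0, 0, -0.04, 1],
    [0.25, 0.3, 0, 0, 0, -0.08, 1],
    [0.4, 0.5, 0, 0, 0, -0.13, 1],
    [0.55, 0.68, 0, 0, 0, -0.17, 1],
    [0.7, 0.85, 0, 0, 0, -0.21, 1],
    [0.8, 0.98, 0, 0, 0, -0.21, 1],
  ],
  grip_force=10,
)

```text
clock: 0.6
eef_pos: [338.2, -375.1, 182.8]
eef_rot: [-3.141, 0.0, 0.121]
wrist_force: [0.5, -0.9, -0.2]
finger_gap: 57.6
finger_force: 0.0
```

jog_arm(
  series=[
    [0.2, 0.24, 0, 0, 0, 0, 1],
    [0.4, 0.48, 0, 0, 0, 0, 1],
    [0.6, 0.72, 0, 0, 0, 0, 1],
    [0.78, 0.94, 0, 0, 0, 0, 1],
    [0.88, 1.0, 0, 0, 0, 0, 1],
    [0.88, 1.0, 0, 0, 0, 0, 1],
  ],
)

```text
clock: 1.1
eef_pos: [444.3, -254.7, 182.8]
eef_rot: [-3.141, 0.0, 0.127]
wrist_force: [-0.9, 0.2, -0.3]
finger_gap: 17.7
finger_force: 0.0
```

jog_arm(
  series=[
    [0.1, 0.15, -0.05, 0, 0, 0, 1],
    [0.17, 0.3, -0.15, 0, 0, 0, 1],
    [0.24, 0.39, -0.3, 0, 0, 0, 1],
    [0.24, 0.39, -0.5, 0, 0, 0, 1],
    [0.24, 0.39, -0.5, 0, 0, 0, 1],
    [0.24, 0.39, -0.5, 0, 0, 0, 1],
  ],
)

```text
clock: 1.6
eef_pos: [470.6, -210.3, 122.6]
eef_rot: [-3.14, 0.002, 0.123]
wrist_force: [0.3, -0.7, 1.0]
finger_gap: 0.5
finger_force: 0.0
```

jog_arm(
  series=[
    [0, 0, -0.12, 0, 0, 0, 1],
    [0, 0, -0.27, 0, 0, 0, 1],
    [0, 0, -0.42, 0, 0, 0, 1],
    [0, 0, -0.52, 0, 0, 0, 1],
    [0, 0, -0.58, 0, 0, 0, 1],
    [0, 0, -0.61, 0, 0, 0, 1],
    [0, 0, -0.61, 0, 0, 0, 1],
  ],
)

```text
clock: 2.18
eef_pos: [471.5, -210.5, 50.3]
eef_rot: [3.141, -0.0, 0.123]
wrist_force: [-0.3, 0.5, -0.1]
finger_gap: 0.5
finger_force: 0.0
```

Run:
```python
from h import *
s=manip.read_state();print(s["eef_pos"],s["wrist_force"],s["clock"])
c=manip.camera("side");u,v=map(int,proj(c,(520,-200,60)))
cv2.imwrite("pics/side1.png",cv2.resize(c["frame"][v-60:v+60,u-80:u+80,::-1],None,fx=5,fy=5,interpolation=cv2.INTER_CUBIC))
```

```text
[ 471.53924552 -210.46413068   50.30731303] [-0.30714174  0.50618525 -0.09662   ] 2.1833
```

View pics/side1.png

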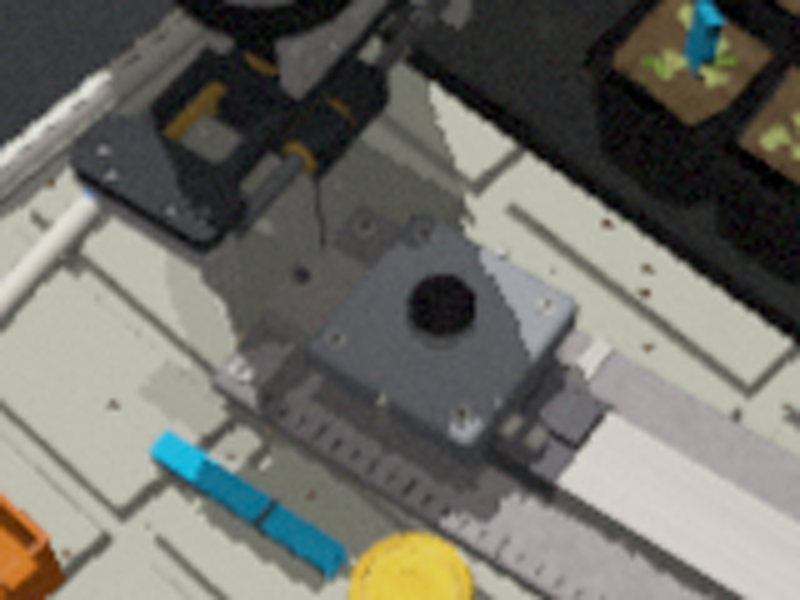

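The fingers stand on the rail line behind the carriage, and the flag is visible at (590,350) beyond it. Now the slow push along (0.992, 0.124).

jog_arm(
  series=[
    [0.017, 0.002, 0, 0, 0, 0, 1],
    [0.034, 0.004, 0, 0, 0, 0, 1],
    [0.051, 0.006, 0, 0, 0, 0, 1],
    [0.068, 0.008, 0, 0, 0, 0, 1],
    [0.085, 0.01, 0, 0, 0, 0, 1],
    [0.1, 0.012, 0, 0, 0, 0, 1],
    [0.115, 0.014, 0, 0, 0, 0, 1],
    [0.124, 0.0155, 0, 0, 0, 0, 1],
  ],
)

```text
clock: 2.9
eef_pos: [486.6, -208.0, 49.8]
eef_rot: [-3.142, 0.0, 0.124]
wrist_force: [-0.2, 0.1, 0.3]
finger_gap: 0.6
finger_force: 0.0
```

jog_arm(
  series=[
    [0.008, 0.001, 0, 0, 0, 0, 1],
    [0.016, 0.002, 0, 0, 0, 0, 1],
    [0.024, 0.003, 0, 0, 0, 0, 1],
    [0.032, 0.004, 0, 0, 0, 0, 1],
    [0.04, 0.005, 0, 0, 0, 0, 1],
    [0.048, 0.006, 0, 0, 0, 0, 1],
    [0.056, 0.007, 0, 0, 0, 0, 1],
    [0.064, 0.008, 0, 0, 0, 0, 1],
  ],
)

```text
clock: 3.57
eef_pos: [494.2, -207.1, 49.8]
eef_rot: [3.142, -0.0, 0.124]
wrist_force: [-0.2, -0.1, 0.2]
finger_gap: 0.4
finger_force: 0.0
```

jog_arm(
  series=[
    [0.012, 0.0015, 0, 0, 0, 0, 1],
    [0.024, 0.003, 0, 0, 0, 0, 1],
    [0.036, 0.0045, 0, 0, 0, 0, 1],
    [0.048, 0.006, 0, 0, 0, 0, 1],
    [0.06, 0.0075, 0, 0, 0, 0, 1],
    [0.072, 0.009, 0, 0, 0, 0, 1],
    [0.084, 0.0105, 0, 0, 0, 0, 1],
    [0.09, 0.011, 0, 0, 0, 0, 1],
  ],
)

```text
clock: 4.23
eef_pos: [505.0, -205.8, 49.8]
eef_rot: [-3.142, 0.0, 0.124]
wrist_force: [-0.0, -0.5, 0.6]
finger_gap: 0.6
finger_force: 0.0
```

```bash
cat > look.py <<'E'
from h import *
import sys
s=manip.read_state();p=s["eef_pos"];print(p,s["wrist_force"],s["clock"])
O=np.array([606.9,-192.7]);e=np.array([.9923,.1240]);print("tcp along",(p[:2]-O)@e)
c=manip.camera("top")
g=c["frame"];cv2.imwrite(f"pics/{sys.argv[1]}.png",cv2.resize(g[140:260,240:370,::-1],None,fx=5,fy=5,interpolation=cv2.INTER_CUBIC))
c=manip.camera("side");u,v=map(int,proj(c,(560,-195,60)))
cv2.imwrite(f"pics/{sys.argv[1]}s.png",cv2.resize(c["frame"][v-60:v+60,u-80:u+80,::-1],None,fx=5,fy=5,interpolation=cv2.INTER_CUBIC))
print(u-80,v-60)
E
python3 look.py push1
```

```text
[ 505.03748139 -205.75366851   49.81626661] [-0.02916329 -0.50250507  0.6365672 ] 4.2333
tcp along -102.69683211201885
232 136
```

View pics/push1s.png

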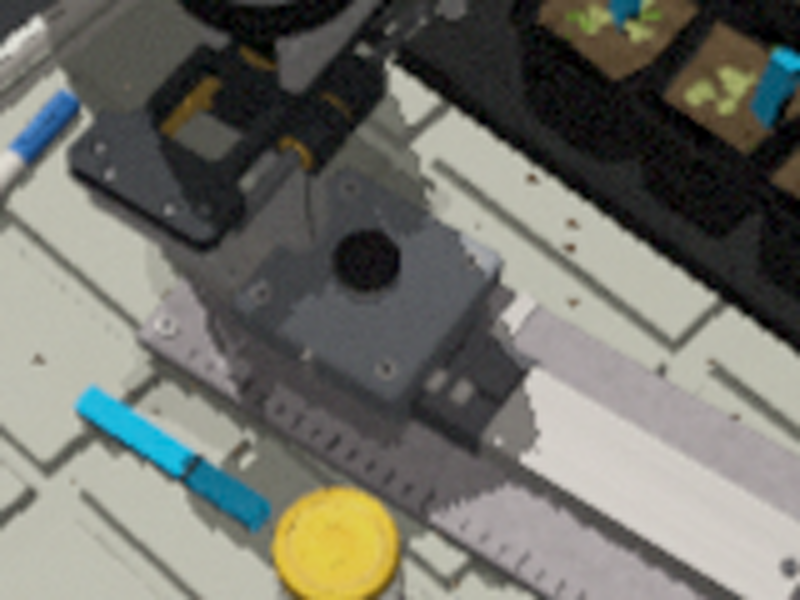

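The fingertips are at or near the face (310,240), and the button is at crop px (367,260). I'll compare its position with the earlier view.

Run:
```python
from h import *
c=manip.camera("side");e=np.array([.9923,.1240,0]);O=np.array([606.9,-192.7,0])
for cen,(a,b) in (((520,-200,60),(442,303)),((560,-195,60),(367,260))):
    u,v=map(int,proj(c,cen));p=ray(c,u-80+(a+.5)/5-.5,v-60+(b+.5)/5-.5,86);print(p,(p-O)@e)
for a,b in((521,312),):
    u,v=map(int,proj(c,(560,-195,60)));p=ray(c,u-80+(a+.5)/5-.5,v-60+(b+.5)/5-.5,13);print("flag",p,(p-O)@e)
s=manip.read_state();print(s["wrist_force"])
```

```text
[ 543.16244724 -200.07037162   86.        ] -64.16069968430917
[ 543.8371329  -200.80886906   86.        ] -63.58278278783394
flag [ 585.13218838 -142.7810341    13.        ] -15.410247701260005
[-0.16324493  0.057698    0.76371031]
```

Run:
```python
from h import *
w=manip.camera("wrist");print(w["vfov"],w["cx"],w["cy"],np.round(w["hand_eye"],3).tolist())
a=cv2.resize(cv2.imread("pics/push1.png"),(400,369))
b=cv2.resize(w["frame"][:,:,::-1],(400,250))
s=manip.camera("side")["frame"][:,:,::-1];u,v=232+62,136+45
z=cv2.resize(s[v-25:v+25,u-32:u+32],(400,312),interpolation=cv2.INTER_CUBIC)
m=np.zeros((580,800,3),np.uint8);m[:369,:400]=a;m[:250,400:]=b;m[260:572,400:]=z
cv2.imwrite("pics/m1.png",m)
```

```text
70.06899473918264 320.83923505982943 196.68829486111326 [[0.001, -0.958, -0.286, 83.261], [1.0, 0.001, 0.0, -0.071], [0.0, -0.286, 0.958, -201.998], [0.0, 0.0, 0.0, 1.0]]
```

View pics/m1.png

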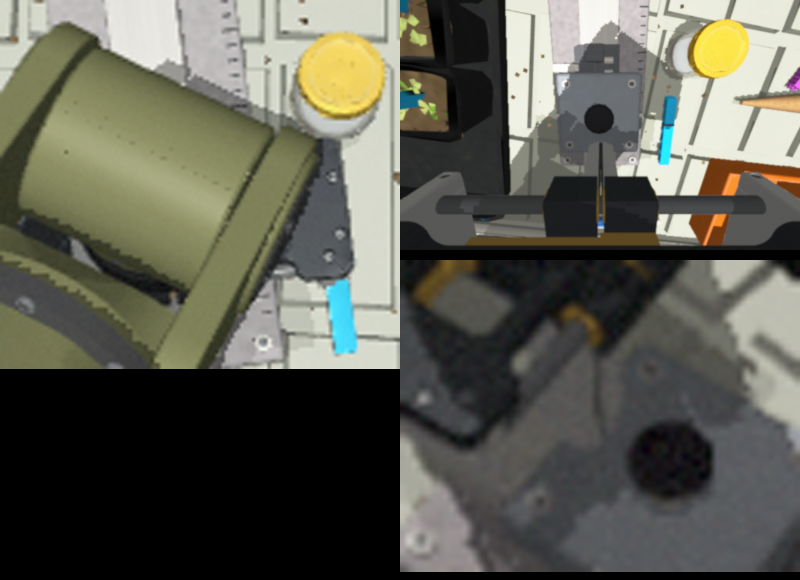

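The montage's wrist view shows the finger tip ending at (600,142), over the carriage's near edge. The side crop shows it ending at (600,435). I'll check where the reported TCP should project.

Run:
```python
from h import *
s=manip.camera("side");w=manip.camera("wrist");st=manip.read_state();p=st["eef_pos"];print(p,st["eef_rot"],st["wrist_force"])
f=200/np.tan(np.radians(w["vfov"])/2);H=np.linalg.inv(np.array(w["hand_eye"]))
def pw(t): q=H@np.array([*t,1]);return w["cx"]+f*q[0]/q[2],w["cy"]+f*q[1]/q[2]
for dz in(8,0,-10,-30,-60):
    a=np.array(proj(s,p-[0,0,dz]));b=np.array(pw((0,0,dz)))
    print(dz,"side montage",400+(a-[262,156])*6.25+[0,0],"y+260; wrist montage",[400+b[0]/1.6,b[1]/1.6])
for x in (8,-8): b=np.array(pw((x,0,8)));print(x,[400+b[0]/1.6,b[1]/1.6])
# wrist: near face top edge row & button, on tool-frame planes z=68, 86
T=np.array(w["hand_eye"])
for n,(a,b),z in(("button",(599,118),86),("nearedge",(599,157),68),("tip",(600,142),42)):
    u,v=(a-400)*1.6,b*1.6;d=T[:3,:3]@np.array([(u-w["cx"])/f,(v-w["cy"])/f,1]);o=T[:3,3]
    q=o+d*((p[2]-z)-o[2])/d[2];print(n,q)
```

```text
[ 504.82065944 -205.81379395   49.87427683] [ 3.14156848e+00 -2.64598452e-05  1.23830369e-01] [ 0.62628992  1.08510576 -0.58831489]
8 side montage [582.70034563 607.93805309] y+260; wrist montage [np.float64(600.5278424890447), np.float64(138.5138592230388)]
0 side montage [581.53316417 596.51998126] y+260; wrist montage [np.float64(600.5265340931664), np.float64(140.94145104427324)]
-10 side montage [580.04890731 582.00008695] y+260; wrist montage [np.float64(600.5247628539965), np.float64(144.22780022474265)]
-30 side montage [576.99298385 552.10520358] y+260; wrist montage [np.float64(600.520680556454), np.float64(151.80207670421143)]
-60 side montage [572.17731469 504.99542812] y+260; wrist montage [np.float64(600.5127223176232), np.float64(166.56775719737107)]
8 [np.float64(600.5365050728544), np.float64(132.53883633641001)]
-8 [np.float64(600.5193544135542), np.float64(144.36851488156634)]
button [ 38.66375901  -1.51485573 -36.12572317]
nearedge [-12.25798111  -1.72225191 -18.12572317]
tip [-4.69231978 -0.6635076   7.87427683]
```

Run:
```python
from h import *
w=manip.camera("wrist")["frame"][105:265,213:426,::-1]
w=cv2.convertScaleAbs(w,alpha=1.7,beta=10)
cv2.imwrite("pics/w1.png",cv2.resize(w,None,fx=3.7,fy=3.7,interpolation=cv2.INTER_CUBIC))
```

```text
(no output)
```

View pics/w1.png

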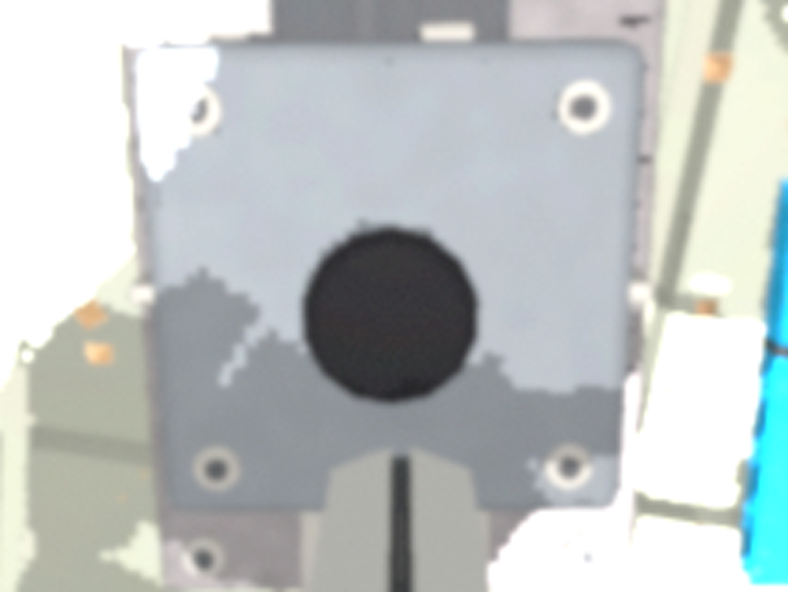

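The brightened wrist view shows the fingers overlapping the near edge of the carriage's top face. The finger ends are at row 448 and the carriage edge is at row 508, with no contact force. I'll back off and compare how the bare fingertips look.

jog_arm(
  series=[
    [-0.04, -0.005, 0, 0, 0, 0, 1],
    [-0.08, -0.01, 0, 0, 0, 0, 1],
    [-0.12, -0.015, 0, 0, 0, 0, 1],
    [-0.16, -0.02, 0, 0, 0, 0, 1],
    [-0.2, -0.025, 0, 0, 0, 0, 1],
    [-0.24, -0.03, 0, 0, 0, 0, 1],
    [-0.24, -0.03, 0, 0, 0, 0, 1],
  ],
)

```text
clock: 5.22
eef_pos: [475.2, -209.5, 49.9]
eef_rot: [-3.141, 0.0, 0.124]
wrist_force: [1.0, 0.2, 0.6]
finger_gap: 0.3
finger_force: 0.0
```

Run:
```python
from h import *
st=manip.read_state();print(st["eef_pos"],st["wrist_force"],st["joints"])
w=manip.camera("wrist")["frame"][145:265,253:386,::-1]
w=cv2.resize(cv2.convertScaleAbs(w,alpha=1.7,beta=10),None,fx=3,fy=3,interpolation=cv2.INTER_CUBIC)
c=manip.camera("side");u,v=map(int,proj(c,(500,-206,60)));print(u,v)
z=cv2.resize(cv2.convertScaleAbs(c["frame"][v-40:v+40,u-44:u+45,::-1],alpha=1.6),(399,360),interpolation=cv2.INTER_CUBIC)
cv2.imwrite("pics/w2.png",np.hstack([w,z]))
```

```text
[ 475.22923628 -209.49504905   49.88012188] [0.96600825 0.20376758 0.57520973] [-4.85724340e-01  3.86384826e-01  1.74120695e+00 -1.57316414e-05
  1.01428479e+00  9.61573278e-01]
289 183
```

View pics/w2.png

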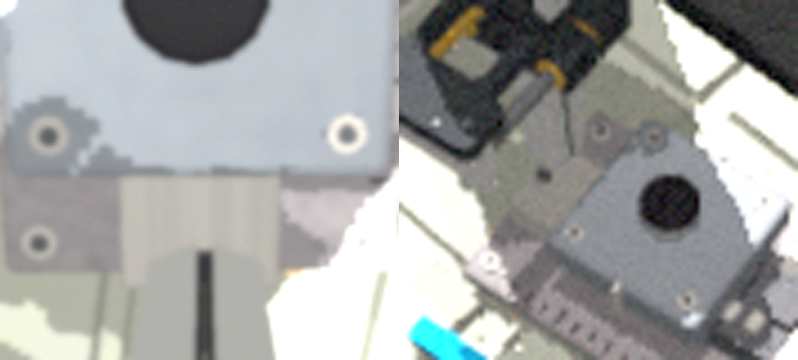

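The left half shows the bare fingertips ending at row 250, the same image row as before. So the tips really did sit over the carriage top. I'll solve for the true tip height from this side-view tip at (573,155) plus the wrist row.

Run:
```python
from h import *
c=manip.camera("side");w=manip.camera("wrist");st=manip.read_state();p=st["eef_pos"]
y=st["eef_rot"][2];ex=np.array([np.cos(y),np.sin(y),0])
f=200/np.tan(np.radians(w["vfov"])/2);T=np.array(w["hand_eye"]);H=np.linalg.inv(T)
def pw(t): q=H@np.array([*t,1]);return w["cy"]+f*q[1]/q[2]
print("observed side 283.8,177.5 ; wrist row 228")
for dz in(8,0,-8,-18,-26):
    for x in(8,0): print(dz,x,np.round(proj(c,p+x*ex-[0,0,dz]),1),round(pw((x,0,dz)),1))
# tip colour edge profile on the wrist picture, along column 330 (beside gap)
g=w["frame"].astype(int)
for r in range(205,245,2): print(r,g[r,310],g[r,321],g[r,330])
```

```text
observed side 283.8,177.5 ; wrist row 228
8 8 [283.9 184.8] 212.1
8 0 [281.  183.1] 221.6
0 8 [283.6 183. ] 215.6
0 0 [280.8 181.3] 225.5
-8 8 [283.4 181.1] 219.5
-8 0 [280.5 179.4] 229.7
-18 8 [283.1 178.7] 224.7
-18 0 [280.2 177. ] 235.3
-26 8 [282.8 176.8] 229.3
-26 0 [279.9 175. ] 240.3
205 [98 97 95] [99 98 95] [97 96 94]
207 [107 104 101] [110 107 103] [108 106 101]
209 [107 105 100] [110 108 103] [109 106 102]
211 [107 105 101] [110 108 103] [109 107 103]
213 [106 104 100] [110 107 103] [108 106 101]
215 [107 105 101] [111 108 104] [108 106 102]
217 [106 104  99] [110 108 103] [109 106 102]
219 [107 105 100] [110 107 103] [108 106 101]
221 [107 105 100] [111 108 104] [108 106 101]
223 [107 105 100] [110 108 103] [109 106 102]
225 [106 105 100] [110 107 103] [108 106 102]
227 [105 104  99] [100  98  94] [106 104 100]
229 [101 100  97] [55 55 54] [100 100  96]
231 [99 99 95] [31 31 32] [99 98 96]
233 [98 98 96] [27 28 29] [98 99 95]
235 [99 99 96] [27 27 28] [99 99 96]
237 [99 99 97] [28 28 29] [98 99 96]
239 [98 99 96] [30 30 30] [99 99 95]
241 [98 99 96] [35 36 35] [98 99 95]
243 [99 99 96] [35 36 36] [99 99 96]
```

Both views put the fingertips about 23 mm above the TCP rather than 8 mm below it, so they were at about 73 mm and hovering over the carriage. I'll lower 24 mm so the tips are at about 50 mm, clear of the rail and on the face.

jog_arm(
  series=[
    [0, 0, -0.04, 0, 0, 0, 1],
    [0, 0, -0.08, 0, 0, 0, 1],
    [0, 0, -0.12, 0, 0, 0, 1],
    [0, 0, -0.16, 0, 0, 0, 1],
    [0, 0, -0.18, 0, 0, 0, 1],
    [0, 0, -0.2, 0, 0, 0, 1],
    [0, 0, -0.2, 0, 0, 0, 1],
  ],
)

```text
clock: 6.0
eef_pos: [475.9, -209.3, 25.3]
eef_rot: [-3.141, 0.001, 0.124]
wrist_force: [0.1, 0.2, -0.1]
finger_gap: 0.4
finger_force: 0.0
```

jog_arm(
  series=[
    [0.012, 0.0015, 0, 0, 0, 0, 1],
    [0.024, 0.003, 0, 0, 0, 0, 1],
    [0.036, 0.0045, 0, 0, 0, 0, 1],
    [0.048, 0.006, 0, 0, 0, 0, 1],
    [0.06, 0.0075, 0, 0, 0, 0, 1],
    [0.072, 0.009, 0, 0, 0, 0, 1],
    [0.084, 0.0105, 0, 0, 0, 0, 1],
    [0.09, 0.011, 0, 0, 0, 0, 1],
  ],
)

```text
clock: 6.67
eef_pos: [487.1, -208.0, 25.9]
eef_rot: [-3.142, -0.0, 0.124]
wrist_force: [0.1, 0.6, -0.6]
finger_gap: 0.6
finger_force: 0.0
```

jog_arm(
  series=[
    [0.012, 0.0015, 0, 0, 0, 0, 1],
    [0.024, 0.003, 0, 0, 0, 0, 1],
    [0.036, 0.0045, 0, 0, 0, 0, 1],
    [0.048, 0.006, 0, 0, 0, 0, 1],
    [0.06, 0.0075, 0, 0, 0, 0, 1],
    [0.072, 0.009, 0, 0, 0, 0, 1],
    [0.084, 0.0105, 0, 0, 0, 0, 1],
    [0.09, 0.011, 0, 0, 0, 0, 1],
  ],
)

```text
clock: 7.33
eef_pos: [497.8, -206.7, 25.8]
eef_rot: [-3.142, 0.0, 0.124]
wrist_force: [-1.9, 0.5, -0.3]
finger_gap: 0.7
finger_force: 0.5
```

jog_arm(
  series=[
    [0.012, 0.0015, 0, 0, 0, 0, 1],
    [0.024, 0.003, 0, 0, 0, 0, 1],
    [0.036, 0.0045, 0, 0, 0, 0, 1],
    [0.048, 0.006, 0, 0, 0, 0, 1],
    [0.06, 0.0075, 0, 0, 0, 0, 1],
    [0.065, 0.008, 0, 0, 0, 0, 1],
  ],
)

```text
clock: 7.83
eef_pos: [505.7, -205.7, 25.8]
eef_rot: [3.142, -0.0, 0.124]
wrist_force: [-0.9, 0.3, -0.1]
finger_gap: 0.2
finger_force: 0.5
```

```bash
cat > btn.py <<'E'
from h import *
s=manip.read_state();p=s["eef_pos"];y=s["eef_rot"][2]
O=np.array([606.9,-192.7]);e=np.array([.9923,.1240]);print(s["clock"],np.round(p,1),"F",np.round(s["wrist_force"],2),"tcp along",round((p[:2]-O)@e,1))
c=manip.camera("side")
def blob(fr,u,v,r,thr):
    u,v=int(u),int(v);g=cv2.cvtColor(fr,cv2.COLOR_RGB2GRAY)[v-r:v+r,u-r:u+r]
    n,l,st,ce=cv2.connectedComponentsWithStats((g<thr).astype(np.uint8))
    k=[i for i in range(1,n) if 60<st[i,4]<4000 and .6<st[i,2]/st[i,3]<1.6]
    return [(ce[i]+[u-r,v-r],st[i,4]) for i in k]
al=(p[:2]-O)@e+52
q=O+e*al
for b,a in blob(c["frame"],*proj(c,(*q,86)),32,40):
    X=ray(c,*b,86);print("side button",np.round(X,1),a,"along",round((X[:2]-O)@e,1),"lat",round((X[1]-O[1])*e[0]-(X[0]-O[0])*e[1],1))
w=manip.camera("wrist");f=200/np.tan(np.radians(w["vfov"])/2);T=np.array(w["hand_eye"])
g=cv2.cvtColor(w["frame"],cv2.COLOR_RGB2GRAY)
for b,a in blob(w["frame"],320,170,70,40):
    d=T[:3,:3]@np.array([(b[0]-w["cx"])/f,(b[1]-w["cy"])/f,1]);o=T[:3,3];X=o+d*((p[2]-86)-o[2])/d[2]
    print("wrist button",np.round(b,1),a,"tool",np.round(X,1),"along",round((p[:2]-O)@e+X[0],1))
E
python3 btn.py
```

```text
7.8333 [ 505.7 -205.7   25.8] F [-0.94  0.26 -0.15] tcp along -102.1
side button [ 484.1 -183.5   86. ] 436 along -120.7 lat 24.3
side button [ 549.3 -106.1   86. ] 100 along -46.4 lat 93.1
side button [ 561.1 -198.8   86. ] 124 along -46.2 lat -0.3
wrist button [317.3 171.5] 2328 tool [ 54.2  -1.8 -60.2] along -47.9
```

Contact is made and the carriage is moving, with about 31.5 mm left (notch at TCP along ≈ -70.5). I'll push 16 mm more, then creep.

jog_arm(
  series=[
    [0.012, 0.0015, 0, 0, 0, 0, 1],
    [0.024, 0.003, 0, 0, 0, 0, 1],
    [0.036, 0.0045, 0, 0, 0, 0, 1],
    [0.048, 0.006, 0, 0, 0, 0, 1],
    [0.058, 0.0072, 0, 0, 0, 0, 1],
    [0.066, 0.0082, 0, 0, 0, 0, 1],
    [0.074, 0.0092, 0, 0, 0, 0, 1],
    [0.08, 0.01, 0, 0, 0, 0, 1],
  ],
)

```text
clock: 8.6
eef_pos: [515.2, -204.6, 25.9]
eef_rot: [3.142, -0.0, 0.124]
wrist_force: [-1.2, -0.6, 0.9]
finger_gap: 0.4
finger_force: 0.5
```

jog_arm(
  series=[
    [0.008, 0.001, 0, 0, 0, 0, 1],
    [0.016, 0.002, 0, 0, 0, 0, 1],
    [0.024, 0.003, 0, 0, 0, 0, 1],
    [0.032, 0.004, 0, 0, 0, 0, 1],
    [0.04, 0.005, 0, 0, 0, 0, 1],
    [0.048, 0.006, 0, 0, 0, 0, 1],
    [0.052, 0.0065, 0, 0, 0, 0, 1],
    [0.056, 0.007, 0, 0, 0, 0, 1],
  ],
)

```text
clock: 9.27
eef_pos: [521.8, -203.7, 25.8]
eef_rot: [-3.142, 0.0, 0.124]
wrist_force: [-1.0, -0.5, 0.3]
finger_gap: 0.5
finger_force: 0.5
```

jog_arm(
  series=[
    [0.004, 0.0005, 0, 0, 0, 0, 1],
    [0.008, 0.001, 0, 0, 0, 0, 1],
    [0.012, 0.0015, 0, 0, 0, 0, 1],
    [0.016, 0.002, 0, 0, 0, 0, 1],
  ],
)

```text
clock: 9.6
eef_pos: [523.7, -203.5, 25.8]
eef_rot: [-3.142, 0.0, 0.124]
wrist_force: [-0.6, -0.4, -0.4]
finger_gap: 0.3
finger_force: 0.5
```

```bash
python3 btn.py
```

```text
9.6 [ 523.7 -203.5   25.8] F [-0.56 -0.35 -0.36] tcp along -83.9
side button [ 504.  -182.3   86. ] 452 along -100.8 lat 23.1
side button [ 567.6 -105.5   86. ] 110 along -28.2 lat 91.4
side button [ 579.  -196.7   86. ] 125 along -28.2 lat -0.5
wrist button [317.2 171.6] 2330 tool [ 54.1  -1.9 -60.2] along -29.7
```

Rib entry is expected now. I'll creep at 0.4 mm per row, in short calls.

jog_arm(
  series=[
    [0.0035, 0.0004, 0, 0, 0, 0, 1],
    [0.007, 0.0009, 0, 0, 0, 0, 1],
    [0.0105, 0.0013, 0, 0, 0, 0, 1],
    [0.014, 0.0018, 0, 0, 0, 0, 1],
    [0.0175, 0.0022, 0, 0, 0, 0, 1],
  ],
)

```text
clock: 10.12
eef_pos: [525.5, -203.3, 25.8]
eef_rot: [-3.141, 0.001, 0.124]
wrist_force: [-5.3, 0.2, 3.4]
finger_gap: 0.8
finger_force: 2.6
```

jog_arm(
  series=[
    [0.0035, 0.0004, 0, 0, 0, 0, 1],
    [0.007, 0.0009, 0, 0, 0, 0, 1],
    [0.0105, 0.0013, 0, 0, 0, 0, 1],
    [0.014, 0.0018, 0, 0, 0, 0, 1],
    [0.0175, 0.0022, 0, 0, 0, 0, 1],
  ],
)

```text
clock: 10.53
eef_pos: [528.0, -202.9, 25.8]
eef_rot: [-3.142, -0.0, 0.124]
wrist_force: [-3.4, -0.5, 1.4]
finger_gap: 0.6
finger_force: 1.5
```

jog_arm(
  series=[
    [0.0035, 0.0004, 0, 0, 0, 0, 1],
    [0.007, 0.0009, 0, 0, 0, 0, 1],
    [0.0105, 0.0013, 0, 0, 0, 0, 1],
  ],
)

```text
clock: 10.78
eef_pos: [529.3, -202.8, 25.8]
eef_rot: [-3.142, -0.0, 0.124]
wrist_force: [-2.9, 0.8, 0.7]
finger_gap: 0.2
finger_force: 1.1
```

```bash
python3 btn.py
```

```text
10.7833 [ 529.3 -202.8   25.8] F [-2.95  0.77  0.68] tcp along -78.3
side button [ 510.6 -182.8   86. ] 449 along -94.3 lat 21.7
side button [ 574.9 -105.8   86. ] 102 along -20.9 lat 90.2
side button [ 584.3 -195.7   86. ] 125 along -22.8 lat -0.1
wrist button [317.1 171.6] 2338 tool [ 54.1  -1.9 -60.2] along -24.1
```

jog_arm(
  series=[
    [0.0035, 0.0004, 0, 0, 0, 0, 1],
    [0.007, 0.0009, 0, 0, 0, 0, 1],
    [0.0105, 0.0013, 0, 0, 0, 0, 1],
  ],
)

```text
clock: 11.13
eef_pos: [530.5, -202.6, 25.8]
eef_rot: [-3.142, -0.0, 0.124]
wrist_force: [-1.4, 1.4, 0.7]
finger_gap: 0.4
finger_force: 0.8
```

```bash
python3 btn.py
```

```text
11.1333 [ 530.5 -202.6   25.8] F [-1.37  1.43  0.67] tcp along -77.0
side button [ 511.8 -183.4   86. ] 465 along -93.2 lat 21.1
side button [ 574.6 -105.7   86. ] 104 along -21.3 lat 90.3
side button [ 585.5 -195.9   86. ] 126 along -21.6 lat -0.5
wrist button [317.1 171.6] 2333 tool [ 54.1  -1.9 -60.2] along -22.9
```

jog_arm(
  series=[
    [0.0035, 0.0004, 0, 0, 0, 0, 1],
    [0.007, 0.0009, 0, 0, 0, 0, 1],
    [0.0105, 0.0013, 0, 0, 0, 0, 1],
  ],
)

```text
clock: 11.48
eef_pos: [531.8, -202.5, 25.9]
eef_rot: [3.142, -0.0, 0.124]
wrist_force: [-0.2, 0.6, -0.1]
finger_gap: 0.7
finger_force: 0.4
```

```bash
python3 btn.py
```

```text
11.4833 [ 531.8 -202.5   25.9] F [-0.19  0.57 -0.13] tcp along -75.8
side button [ 512.9 -182.    86. ] 470 along -91.9 lat 22.3
side button [ 576.  -105.2   86. ] 116 along -19.8 lat 90.7
side button [ 587.  -195.2   86. ] 126 along -20.0 lat 0.0
wrist button [317.  171.6] 2329 tool [ 54.1  -2.  -60.1] along -21.6
```

jog_arm(
  series=[
    [0.0035, 0.0004, 0, 0, 0, 0, 1],
    [0.007, 0.0009, 0, 0, 0, 0, 1],
    [0.0105, 0.0013, 0, 0, 0, 0, 1],
    [0.0105, 0.0013, 0, 0, 0, 0, 1],
  ],
)

```text
clock: 11.92
eef_pos: [533.1, -202.4, 25.9]
eef_rot: [3.141, -0.0, 0.124]
wrist_force: [-0.1, 0.2, -0.7]
finger_gap: 0.6
finger_force: 0.0
```

```bash
python3 btn.py
```

```text
11.9167 [ 533.1 -202.4   25.9] F [-0.08  0.17 -0.66] tcp along -74.4
side button [ 513.9 -182.8   86. ] 478 along -91.1 lat 21.3
side button [ 576.3 -105.1   86. ] 118 along -19.5 lat 90.8
side button [ 588.3 -195.5   86. ] 126 along -18.8 lat -0.5
wrist button [316.8 170.7] 2331 tool [ 54.6  -2.1 -60.1] along -19.8
```

The contact force went to zero and the carriage is leaving the fingers by itself. I'll hold and watch.

jog_arm(
  series=[
    [0, 0, 0, 0, 0, 0, 1],
    [0, 0, 0, 0, 0, 0, 1],
    [0, 0, 0, 0, 0, 0, 1],
    [0, 0, 0, 0, 0, 0, 1],
    [0, 0, 0, 0, 0, 0, 1],
    [0, 0, 0, 0, 0, 0, 1],
  ],
)

```text
clock: 12.52
eef_pos: [532.9, -202.3, 25.8]
eef_rot: [-3.142, 0.0, 0.124]
wrist_force: [0.6, 0.5, 0.1]
finger_gap: 0.3
finger_force: 0.0
```

```bash
python3 btn.py
```

```text
12.5167 [ 532.9 -202.3   25.8] F [0.63 0.54 0.11] tcp along -74.6
side button [ 513.9 -182.4   86. ] 479 along -91.0 lat 21.8
side button [ 576.4 -105.1   86. ] 121 along -19.4 lat 90.7
side button [ 592.7 -194.8   86. ] 128 along -14.3 lat -0.4
wrist button [316.9 162.5] 2389 tool [ 58.7  -2.  -60.2] along -15.9
```

It snapped home by itself: the carriage moved 4.6 mm ahead of the fingers, for a total travel of about 49.6 mm, and now matches the flag. I'll back off, rise and go over the button.

jog_arm(
  series=[
    [-0.05, -0.006, 0, 0, 0, 0, 1],
    [-0.1, -0.0125, 0, 0, 0, 0, 1],
    [-0.1, -0.0125, 0.1, 0, 0, 0, 1],
    [-0.1, -0.0125, 0.25, 0, 0, 0, 1],
    [-0.1, -0.0125, 0.4, 0, 0, 0, 1],
    [-0.1, -0.0125, 0.52, 0, 0, 0, 1],
    [-0.1, -0.0125, 0.6, 0, 0, 0, 1],
    [-0.1, -0.0125, 0.6, 0, 0, 0, 1],
  ],
)

```text
clock: 13.28
eef_pos: [521.8, -204.3, 100.5]
eef_rot: [3.14, -0.003, 0.124]
wrist_force: [-0.1, -0.3, 0.1]
finger_gap: 0.0
finger_force: 0.0
```

jog_arm(
  series=[
    [0.1, 0.0125, 0, 0, 0, 0, 1],
    [0.22, 0.028, 0, 0, 0, 0, 1],
    [0.34, 0.043, 0, 0, 0, 0, 1],
    [0.45, 0.057, 0, 0, 0, 0, 1],
    [0.54, 0.068, 0, 0, 0, 0, 1],
    [0.58, 0.073, 0, 0, 0, 0, 1],
    [0.58, 0.073, 0, 0, 0, 0, 1],
  ],
)

```text
clock: 13.87
eef_pos: [590.7, -194.8, 97.0]
eef_rot: [-3.141, 0.001, 0.124]
wrist_force: [-0.6, 0.5, -0.4]
finger_gap: 0.7
finger_force: 0.0
```

jog_arm(
  series=[
    [0, 0, -0.05, 0, 0, 0, 1],
    [0, 0, -0.1, 0, 0, 0, 1],
    [0, 0, -0.15, 0, 0, 0, 1],
    [0, 0, -0.18, 0, 0, 0, 1],
    [0, 0, -0.2, 0, 0, 0, 1],
    [0, 0, -0.2, 0, 0, 0, 1],
  ],
)

```text
clock: 14.37
eef_pos: [590.2, -195.1, 73.2]
eef_rot: [-3.141, 0.001, 0.124]
wrist_force: [-0.7, 0.1, -0.4]
finger_gap: 0.3
finger_force: 0.0
```

Run:
```python
from h import *
st=manip.read_state();p=st["eef_pos"];print(p,st["wrist_force"])
w=manip.camera("wrist")["frame"][165:285,253:386,::-1]
w=cv2.resize(cv2.convertScaleAbs(w,alpha=1.7,beta=10),None,fx=3,fy=3,interpolation=cv2.INTER_CUBIC)
c=manip.camera("side");u,v=map(int,proj(c,(590,-195,90)));print(u,v)
z=cv2.resize(cv2.convertScaleAbs(c["frame"][v-40:v+40,u-44:u+45,::-1],alpha=1.6),(399,360),interpolation=cv2.INTER_CUBIC)
cv2.imwrite("pics/w3.png",np.hstack([w,z]))
```

```text
[ 590.15775786 -195.0544393    73.17013708] [-0.66185584  0.10400361 -0.42841438]
323 197
```

View pics/w3.png

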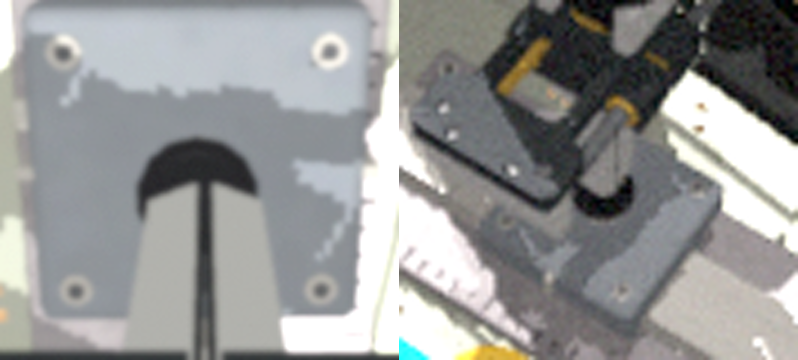

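The fingertips stand above the middle of the button. They end at (200,185) in the left half, and the button spans columns 137-257. Now a slow descent with force checks.

jog_arm(
  series=[
    [0, 0, -0.01, 0, 0, 0, 1],
    [0, 0, -0.02, 0, 0, 0, 1],
    [0, 0, -0.03, 0, 0, 0, 1],
    [0, 0, -0.04, 0, 0, 0, 1],
    [0, 0, -0.05, 0, 0, 0, 1],
    [0, 0, -0.056, 0, 0, 0, 1],
    [0, 0, -0.062, 0, 0, 0, 1],
  ],
)

```text
clock: 15.05
eef_pos: [590.5, -195.1, 66.3]
eef_rot: [-3.142, 0.0, 0.124]
wrist_force: [0.6, 0.0, -0.0]
finger_gap: 0.5
finger_force: 0.0
```

jog_arm(
  series=[
    [0, 0, -0.006, 0, 0, 0, 1],
    [0, 0, -0.012, 0, 0, 0, 1],
    [0, 0, -0.018, 0, 0, 0, 1],
    [0, 0, -0.024, 0, 0, 0, 1],
    [0, 0, -0.03, 0, 0, 0, 1],
  ],
)

```text
clock: 15.47
eef_pos: [590.6, -195.1, 62.9]
eef_rot: [3.142, -0.0, 0.124]
wrist_force: [-1.1, -0.1, 2.5]
finger_gap: 0.7
finger_force: 1.1
```

jog_arm(
  series=[
    [0, 0, -0.006, 0, 0, 0, 1],
    [0, 0, -0.012, 0, 0, 0, 1],
    [0, 0, -0.018, 0, 0, 0, 1],
    [0, 0, -0.024, 0, 0, 0, 1],
  ],
)

```text
clock: 15.8
eef_pos: [590.6, -195.1, 59.9]
eef_rot: [3.142, -0.0, 0.124]
wrist_force: [-0.8, 0.9, 2.4]
finger_gap: 0.6
finger_force: 1.1
```

jog_arm(
  series=[
    [0, 0, -0.006, 0, 0, 0, 1],
    [0, 0, -0.012, 0, 0, 0, 1],
    [0, 0, -0.018, 0, 0, 0, 1],
  ],
)

```text
clock: 16.05
eef_pos: [590.6, -195.1, 57.7]
eef_rot: [3.142, -0.0, 0.124]
wrist_force: [-0.3, -0.2, 1.7]
finger_gap: 0.7
finger_force: 1.1
```

jog_arm(
  series=[
    [0, 0, -0.005, 0, 0, 0, 1],
    [0, 0, -0.01, 0, 0, 0, 1],
  ],
)

```text
clock: 16.22
eef_pos: [590.5, -195.1, 56.5]
eef_rot: [3.142, -0.0, 0.124]
wrist_force: [-0.9, -0.2, 2.0]
finger_gap: 0.5
finger_force: 1.1
```

jog_arm(
  series=[
    [0, 0, -0.005, 0, 0, 0, 1],
    [0, 0, -0.01, 0, 0, 0, 1],
  ],
)

```text
clock: 16.38
eef_pos: [590.6, -195.1, 55.3]
eef_rot: [3.142, -0.0, 0.124]
wrist_force: [-0.6, 0.1, 1.8]
finger_gap: -0.1
finger_force: 1.1
```

Free travel is past 3 mm, so the catch is in. I'll continue to the hard stop.

jog_arm(
  series=[
    [0, 0, -0.005, 0, 0, 0, 1],
    [0, 0, -0.01, 0, 0, 0, 1],
  ],
)

```text
clock: 16.55
eef_pos: [590.8, -195.1, 54.8]
eef_rot: [3.141, -0.001, 0.124]
wrist_force: [-3.6, 1.8, 12.1]
finger_gap: 0.4
finger_force: 6.2
```

jog_arm(
  series=[
    [0, 0, -0.004, 0, 0, 0, 1],
    [0, 0, -0.008, 0, 0, 0, 1],
  ],
)

```text
clock: 16.72
eef_pos: [591.0, -195.1, 54.7]
eef_rot: [3.141, -0.001, 0.124]
wrist_force: [-6.5, 3.0, 18.6]
finger_gap: 0.1
finger_force: 9.3
```

Hard stop at TCP z ≈ 54.8, about 9 mm after first touch. I'll lift off straight up and check.

jog_arm(
  series=[
    [0, 0, 0.02, 0, 0, 0, 1],
    [0, 0, 0.06, 0, 0, 0, 1],
    [0, 0, 0.15, 0, 0, 0, 1],
    [0, 0, 0.3, 0, 0, 0, 1],
    [0, 0, 0.5, 0, 0, 0, 1],
    [0, 0, 0.7, 0, 0, 0, 1],
    [0, 0, 0.85, 0, 0, 0, 1],
    [0, 0, 0.85, 0, 0, 0, 1],
  ],
)

```text
clock: 17.38
eef_pos: [592.0, -195.7, 160.0]
eef_rot: [3.138, -0.006, 0.124]
wrist_force: [1.1, -0.3, 0.6]
finger_gap: 0.6
finger_force: 0.0
```

jog_arm(
  series=[
    [-0.15, -0.02, 0, 0, 0, 0, 1],
    [-0.35, -0.04, 0, 0, 0, 0, 1],
    [-0.5, -0.06, 0, 0, 0, 0, 1],
    [-0.6, -0.075, 0, 0, 0, 0, 1],
    [-0.65, -0.08, 0, 0, 0, 0, 1],
    [-0.65, -0.08, 0, 0, 0, 0, 1],
    [-0.65, -0.08, 0, 0, 0, 0, 1],
  ],
)

```text
clock: 17.97
eef_pos: [512.8, -204.7, 155.1]
eef_rot: [-3.142, -0.0, 0.124]
wrist_force: [0.5, 0.4, -0.1]
finger_gap: 0.6
finger_force: 0.0
```

Run:
```python
from h import *
s=manip.read_state();print(s["clock"],s["eef_pos"],s["wrist_force"])
O=np.array([606.9,-192.7]);e=np.array([.9923,.1240])
c=manip.camera("side");u,v=map(int,proj(c,(591,-195,77)));r=20
cv2.imwrite("pics/end.png",cv2.resize(c["frame"][v-60:v+60,u-80:u+80,::-1],None,fx=5,fy=5,interpolation=cv2.INTER_CUBIC))
g=cv2.cvtColor(c["frame"],cv2.COLOR_RGB2GRAY)[v-r:v+r,u-r:u+r]
n,l,st,ce=cv2.connectedComponentsWithStats((g<40).astype(np.uint8))
for i in range(1,n):
    if st[i,4]>60:
        X=ray(c,*(ce[i]+[u-r,v-r]),77);print(X,st[i,4],"along",(X[:2]-O)@e,"lat",(X[1]-O[1])*e[0]-(X[0]-O[0])*e[1])
```

```text
17.9667 [ 512.82863011 -204.68795106  155.14865844] [ 0.49243716  0.3565515  -0.12591059]
[ 592.68991497 -194.67099726   77.        ] 122 along -14.345071039637565 lat -0.1937700361683925
```

View pics/end.png

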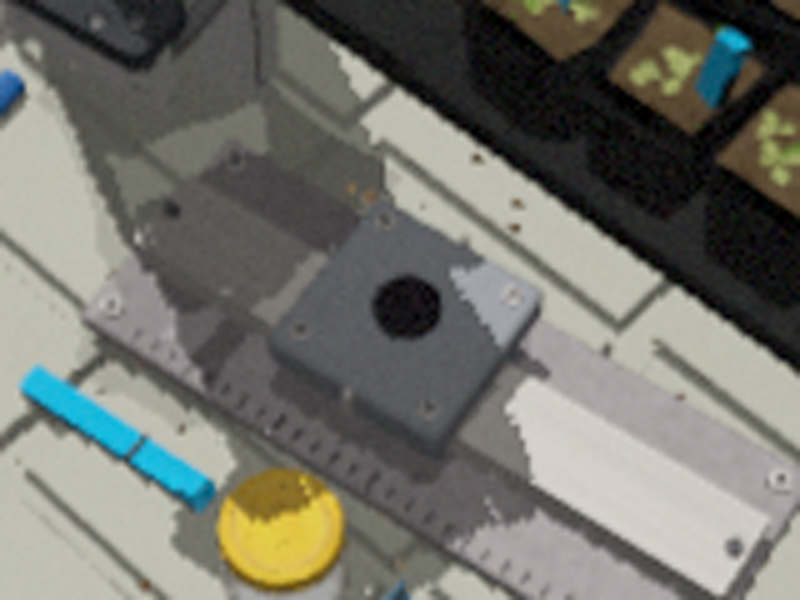

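The final picture shows the carriage in place with the button (407,307) at its lowered height. With that height, its position along the rail is unchanged at -14.3. The jar (280,525) and labels (118,437) stand where they were, and the arm is clear.

```bash
python3 -c "
from cell import manip
print(manip.sign_off())"
```

```text
the job is handed in; nothing more can be done
None
```

The job is handed in: the carriage clicked into the notch without overrunning it, then the button went down to its hard stop (peak force about 20 N); the jar and labels look unmoved and the arm stands clear, at about 18 s.

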